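# Hang the matching spare gate on the drip bay

## Robot

A 6-joint arm with a two-finger parallel gripper is mounted at the origin on a cart in front of the work surface, level with it; the furniture and walls round the work are solid. World frame = base frame: x ahead of the robot, y to its left, z up, the work surface at z = 0. Lengths are in mm, angles in rad, forces in N, time in s.
With the tool pointing down it reaches from about 350 to 975 mm from the base axis. Payload 7.1 kg.
Tool frame: the origin (TCP) lies at the very end of the fingers, on their centre line; the grasp point (between the pads) lies ctrl.hold_point_z behind it (ctrl.hold_point_z is the distance from the TCP to the grasp point, in mm); z points along the fingers, y is the line along which they close (so a half turn about z gives the same grasp; the last joint's range is limited). The gripper opens to 88 mm and grips with 3 to 60 N. Pads are 20 mm wide; open, the fingers measure 115 mm over their backs; the gripper's body (75 mm by 178 mm) begins 61 mm behind the grasp point.
Start: joints at [1.15, 0.423, 1.63, -0, 1.089, -0.019], TCP at [244.39, 575.22, 222.675] pointing down, gripper open.
Joint ranges: [-3, 3], [-0.9, 2.11], [0.09, 2.58], [-1.31, 4.45], [0.11, 2.69], [-2.54, 2.54]. Speed limits (rad/s): [2.39, 2.39, 3.01, 3.14, 3.14, 3.14].

## Interface

Orientations are given as a rotation vector (axis times angle).
In Python, from workcell import ctrl gives the robot as it stands. The module is installed in compiled form; this text tells all that it offers.
- The arm moves only by the shell command python3 -m creep 'ROWS'. ROWS is JSON, a list of rows, each an object with "translation": the shift along the tool's x, y, z in mm, a list of three; "angular": the turn, a rotation vector about the tool's x, y, z in rad, a list of three; "jaw": the opening, from 0 (shut) to 1 (fully open). A call has exactly 8 rows; each row is the pose to reach, as a shift and turn from the pose commanded when the call began, along the tool's axes at that moment; what a row does not reach only later rows make up. A row lasts 1/8 s, in which the tool goes at most 62.5 mm and 10.7 degrees, less where a joint would pass 70% of its speed; a pose out of reach is approached as far as the arm can. A call with a gripper value outside its range is refused whole. The fingers move at their own pace and stop on an object; the grip force is fixed at half the most. Time passes only in rows, so rows that repeat a pose let the fingers close, or fill a call up. It gives the time, the measured TCP pose, the force, the opening and the grip force at its end, in the units of the state.
- ctrl.get_obs(): the state, without advancing time (a new reading comes with each control period).
- ctrl.get_image(name): name is "side" or "top" or "wrist"; returns the picture (480x640x3 uint8, red, green, blue); there is no depth.
- ctrl.camera_info(name): a dict with "camera_matrix" (3x3 intrinsics, pixels), "world_from_camera" (4x4, takes a point from camera to world coordinates). Camera axes: x right, y up, looking along -z (the intrinsics and any distortion apply to the point x, -y, -z); pixel columns grow to the right and rows downward; lengths in mm; the calibration is good to about 2 mm. A picture is of the moment at which its call begins: read the wrist's pose just before it. camera_info takes no time and is no camera call; for the wrist camera it gives the pose at the moment of the call.
- ctrl.close_job(): hands the job in; it is judged then, once.
Trained networks look in the newest picture that a camera, given by its name, has taken for a name from the list of things; names that differ only in an ending like _2 or _b are one class to them, and where a whole thing is asked for, a point or a joint stands for the part that bears it (a point fixed in the world has none). Each returns a list of dicts, best first, with "score" (0 to 1); they miss things now and then, are a little off and sometimes report something else, mostly with a low value. They report only what shows in the picture. A call takes as long as a camera call.
- ctrl.look_for(camera, label): "rect" ([left, top, right, bottom] in pixels, round what is visible of it).
The state is a dict: "t": time; "qpos": joint angles; "qvel": joint speeds; "joint_torque": joint torques, N m; "ee_pos": TCP position; "orientation": TCP orientation; "ft_force": force on the tool from outside, world axes, zero at the start; "moment": the same for the moment, N m; "width": finger opening in mm; "grasp_force": force on a finger pad.
Only numpy, scipy, OpenCV 4.12 (cv2) and the standard library are available. Lean on these libraries where they do the work, as an engineer would, in place of code of your own. Each camera call takes 0.05 s, during which the arm holds its last target. There are 200 camera calls.

## Task

The worn gate lying on the orange mat is the sample: find the blue spare gate in the sloping rack that has the same outline, lift it out and hang it on the drip bay by lowering its two knuckles together over the two upright pins until both sit right down on their shoulders. Leave it hanging closed across the mouth of the bay, in line with the bay's front, and let go. Leave the other two spare gates in the rack and do not shift anything else on the worktop.

Things in the scene. Friction and masses are not known exactly. Their poses are not given: they have to be found in the camera images.
- gate_round_center (a point): blue spare gate, loose, 0.15 kg: plate 110 tall (z), 50 wide (y), 8 thick (x), with one half-round ear (radius 24, so 48 tall) half-way up its free edge, reaching to y -49. This point is the middle of the 110x50 plate. z runs up the plate, y to its hinge edge, -x is its front. Knuckle axis at x -6, y +34; the knuckles cover z -41 to -27 and 23 to 37.
- gate_round_lower (a point): lower end of the bore of the round gate's lower knuckle (tube, outside 20, bore 12.5, 14 tall along gate z), at x -6, y +34, z -41 from the gate's middle, in its axes; gate axes
- gate_round_upper (a point): lower end of the bore of the round gate's upper knuckle (alike), 64 above that of the lower one along gate z; gate axes
- gate_point_center (a point): blue spare gate, loose, 0.15 kg: plate 110 tall (z), 50 wide (y), 8 thick (x), with one pointed, triangular ear (48 tall, 24 out) half-way up its free edge, reaching to y -49. This point is the middle of the 110x50 plate. z runs up the plate, y to its hinge edge, -x is its front. Knuckle axis at x -6, y +34; the knuckles cover z -41 to -27 and 23 to 37.
- gate_point_lower (a point): lower end of the bore of the point gate's lower knuckle (tube, outside 20, bore 12.5, 14 tall along gate z), at x -6, y +34, z -41 from the gate's middle, in its axes; gate axes
- gate_point_upper (a point): lower end of the bore of the point gate's upper knuckle (alike), 64 above that of the lower one along gate z; gate axes
- gate_fork_center (a point): blue spare gate, loose, 0.15 kg: plate 110 tall (z), 50 wide (y), 8 thick (x), with two square prongs (each 30 tall, 24 out), one at the bottom and one at the top of its free edge, with a 50 gap between, reaching to y -49. This point is the middle of the 110x50 plate. z runs up the plate, y to its hinge edge, -x is its front. Knuckle axis at x -6, y +34; the knuckles cover z -41 to -27 and 23 to 37.
- gate_fork_lower (a point): lower end of the bore of the fork gate's lower knuckle (tube, outside 20, bore 12.5, 14 tall along gate z), at x -6, y +34, z -41 from the gate's middle, in its axes; gate axes
- gate_fork_upper (a point): lower end of the bore of the fork gate's upper knuckle (alike), 64 above that of the lower one along gate z; gate axes
- sample_round: worn dark gate, same size and outline as the round spare (one half-round ear (radius 24, so 48 tall) half-way up its free edge), fixed, lying flat, knuckles up; origin under the middle of its outline, x to its upper end, y to its hinge edge. It is the sample if it lies on the orange mat; otherwise it lies on the grey mat at the back
- sample_point: worn dark gate, same size and outline as the point spare (one pointed, triangular ear (48 tall, 24 out) half-way up its free edge), fixed, lying flat, knuckles up; origin under the middle of its outline, x to its upper end, y to its hinge edge. It is the sample if it lies on the orange mat; otherwise it lies on the grey mat at the back
- sample_fork: worn dark gate, same size and outline as the fork spare (two square prongs (each 30 tall, 24 out), one at the bottom and one at the top of its free edge, with a 50 gap between), fixed, lying flat, knuckles up; origin under the middle of its outline, x to its upper end, y to its hinge edge. It is the sample if it lies on the orange mat; otherwise it lies on the grey mat at the back
- order_mat: orange mat, 135 (x) x 122 (y) x 2, fixed, left of the rack; origin under its centre. The one worn gate lying on it (origin within 20 of the mat's, sideways) is the sample
- rack: grey sloping rack, fixed, base 100 (x) x 342 (y), origin under its middle. The spare gates stand in it side by side along y, 106 apart, in any order, leaning 30 degrees back from upright, tops towards the rack's +x. Its back sheet covers the lower 64 of each gate's 110 height; the upper 46 are free on both faces, to be pinched through the 8 mm thickness. Gate tops are 121 above the worktop
- bay: low grey drip bay, fixed, base 120x156x6, origin under it; mouth faces -x. Hinge post 14x12, 107 tall, at x -45, y 76; side and back walls 35 tall; rubber gate stop 10x10, 56 tall, at x -22, y -21. A gate hung and closed has its axes parallel to the bay's and its middle at x -39, y 18, z 71 in the bay's frame, 8 mm in front of the stop; nothing holds its swing but slight friction
- pin_lower (a point): lower pintle of the bay, at its shoulder where the knuckle rests: x -45, y 52, z 30 in the bay's frame. Upright pin 8 thick, round tip 16 above this point; the shoulder is a disc 18 across, 6 thick, on an arm from the post
- pin_upper (a point): upper pintle, alike, 64 straight above the lower one. The lower knuckle must come in between the two pintles from the front or the mouth side (gate raised 18 to 42 above its final height), then both knuckles go down over the pins together
- sample_jar: bystander, not to be moved: wide glass jar of green liquid with a white cap, 111 across, 147 tall; origin under its centre
- cylinder: bystander, not to be moved: measuring cylinder on a blue hexagonal foot, 48 across, 121 tall; origin under its centre
- probe_meter: bystander, not to be moved: olive hand thermometer lying flat, 129x64x23; origin under its centre
- beaker: bystander, not to be moved: small clear beaker, 50 across, 59 tall; origin under its centre
- spanner: bystander, not to be moved: steel open-ended spanner lying flat, 147 long, 27 wide, 8 thick; origin under its centre
- dropper_bottle: bystander, not to be moved: small brown dropper bottle, 34 across, 102 tall; origin under its centre

How it is judged:
By the outcome, as a careful person would: the job done as asked, in the order asked, and still so for the second after the job is handed in, with the robot touching nothing.
It also fails if it takes over 42 s, if anything falls off the work surface, if the arm or the gripper's body presses on something with over 40 N, if the wrist force passes 120 N, or if a joint passes its speed limit or range.

## Working session

There is one attempt and no reset: what is moved stays moved. The work goes in short steps, Python scripts to look and compute and a shell command to move; the robot and the scene stay as the last step left them, time stands still between calls to the robot, and variables do not carry over. Pictures are saved under pics/ and viewed, at most 10 in all, crops included, and the job is handed in when it is done.

```bash
mkdir -p pics; python3 - <<'E'
from workcell import ctrl
import cv2,json
print(ctrl.get_obs()['t'],ctrl.hold_point_z)
for c in ['top','side']:
    im=ctrl.get_image(c); cv2.imwrite(f'pics/{c}0.png',im[:,:,::-1])
    i=ctrl.camera_info(c); print(c,i['camera_matrix'],i['world_from_camera'],[k for k in i])
    for l in ['gate_round_center','gate_point_center','gate_fork_center','sample_round','sample_point','sample_fork','order_mat','rack','bay','pin_lower','pin_upper']:
        print(l,[([round(x) for x in d['rect']],round(d['score'],2)) for d in ctrl.look_for(c,l)[:3]])
E
```

```text
0.0 18.700000000000003
top [[539.53552932   0.         311.45014243]
 [  0.         539.53552932 235.94039127]
 [  0.           0.           1.        ]] [[ 2.86552086e-01  8.18809334e-01 -4.97432585e-01 -1.89298471e+02]
 [-9.58063175e-01  2.43985541e-01 -1.50286421e-01 -2.18759427e+02]
 [-1.68956623e-03  5.19636730e-01  8.54385636e-01  1.44757366e+03]
 [ 0.00000000e+00  0.00000000e+00  0.00000000e+00  1.00000000e+00]] ['camera_matrix', 'world_from_camera']
gate_round_center [([362, 265, 395, 297], 0.64), ([396, 272, 432, 309], 0.6), ([305, 195, 319, 224], 0.24)]
gate_point_center [([326, 254, 358, 293], 0.88)]
gate_fork_center [([397, 272, 435, 310], 0.62), ([287, 235, 327, 271], 0.32)]
sample_round [([336, 197, 366, 224], 0.67), ([166, 247, 235, 296], 0.54)]
sample_point [([370, 201, 402, 237], 0.81)]
sample_fork [([286, 234, 325, 268], 0.8), ([162, 248, 233, 297], 0.41)]
order_mat [([284, 231, 332, 275], 0.74)]
rack [([317, 265, 434, 322], 0.71)]
bay [([166, 246, 234, 299], 0.89)]
pin_lower [([162, 248, 235, 301], 0.63), ([261, 268, 304, 314], 0.56)]
pin_upper [([161, 247, 235, 29
[... 578 characters left out ...]

gate_fork_center [([353, 324, 419, 405], 0.61), ([340, 219, 357, 269], 0.45), ([401, 318, 464, 368], 0.39)]
sample_round [([376, 259, 425, 291], 0.94)]
sample_point [([412, 281, 459, 316], 0.7)]
sample_fork [([291, 263, 331, 322], 0.6), ([288, 260, 346, 288], 0.57)]
order_mat [([277, 258, 351, 295], 0.73), ([207, 236, 264, 316], 0.66), ([319, 292, 367, 357], 0.54)]
rack [([276, 278, 426, 433], 0.67), ([351, 326, 421, 405], 0.6), ([410, 281, 458, 317], 0.41)]
bay [([171, 202, 224, 269], 0.93), ([291, 266, 332, 325], 0.58), ([314, 408, 346, 462], 0.34)]
pin_lower [([172, 203, 223, 267], 0.95), ([277, 280, 425, 434], 0.28)]
pin_upper [([168, 201, 223, 270], 0.75), ([278, 280, 428, 433], 0.38)]
```

View pics/top0.png

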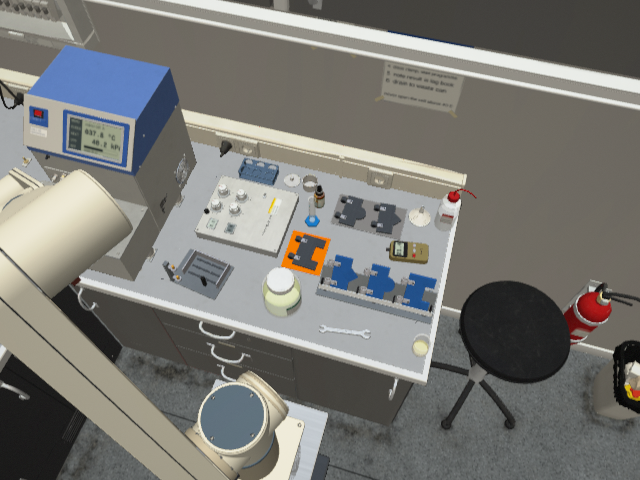

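View pics/side0.png

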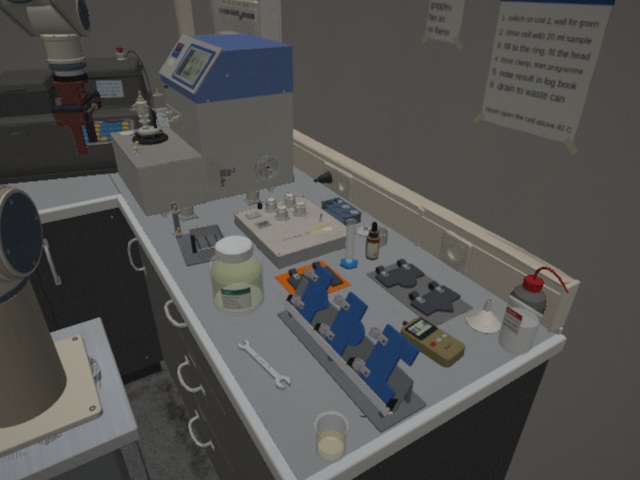

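```bash
cat > h.py <<'E'
import numpy as np
from workcell import ctrl
def ray(c,p,info=None):
    i=info or ctrl.camera_info(c); K=np.array(i['camera_matrix']);T=np.array(i['world_from_camera'])
    d=np.linalg.inv(K)@[p[0],p[1],1]; return T[:3,3],T[:3,:3]@(d*[1,-1,-1])
def onz(c,p,z,info=None):
    o,d=ray(c,p,info); return o+d*(z-o[2])/d[2]
def proj(c,P,info=None):
    i=info or ctrl.camera_info(c); K=np.array(i['camera_matrix']);T=np.array(i['world_from_camera'])
    q=(np.atleast_2d(P)-T[:3,3])@T[:3,:3]*[1,-1,-1]; q=q@K.T; return q[:,:2]/q[:,2:]
E
python3 - <<'E'
import cv2,numpy as np
from h import *
t=cv2.imread('pics/top0.png');s=cv2.imread('pics/side0.png')
f=lambda im,x,y,w,h:cv2.resize(im[y:y+h,x:x+w],(400,300),interpolation=cv2.INTER_CUBIC)
m=np.vstack([np.hstack([f(t,278,225,168,126),f(t,150,235,100,75)]),np.hstack([f(s,270,250,180,135),f(s,150,190,100,75)])])
cv2.imwrite('pics/m1.png',m)
for p in [(305,252),(327,275),(434,300),(205,272)]: print(onz('top',p,0).round())
E
```

```text
[592.  38.   0.]
[535. -48.   0.]
[ 546. -371.    0.]
[440. 307.   0.]
```

View pics/m1.png

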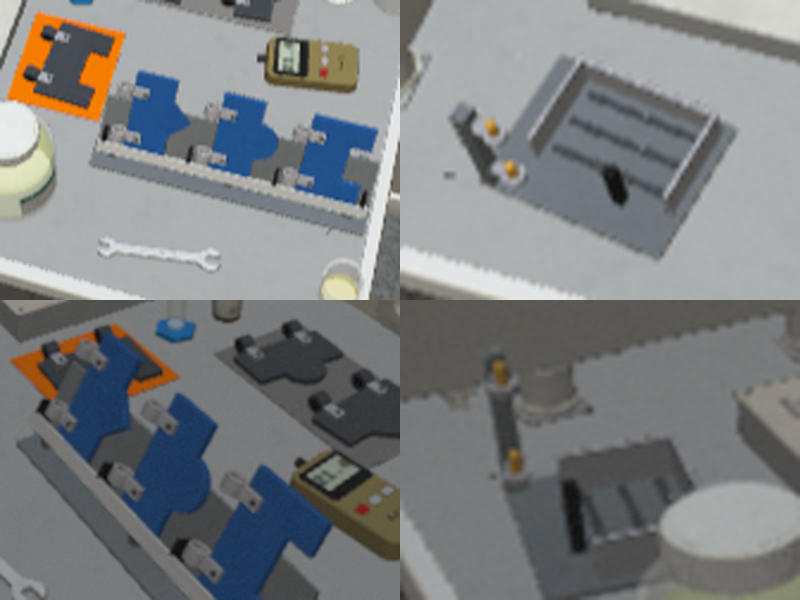

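```bash
python3 - <<'E'
from h import *
from scipy.optimize import least_squares
o=ctrl.get_obs(); print(o['ee_pos'],o['orientation'])
T=lambda x,y:(278+x/2.381,225+y/2.381); S=lambda x,y:(270+x/2.222,250+(y-300)/2.222)
for n,p,z in [('FL',T(92,165),0),('FR',T(365,230),0),('gtL',T(308,115),119),('gtR',T(378,128),119),('pt L',T(138,72),119),('ptR',T(182,80),119)]: print(n,onz('top',p,z).round(1))
for n,p,z in [('FL',S(17,443),0),('gtL',S(262,465),119),('gtR',S(332,527),119)]: print('s',n,onz('side',p,z).round(1))
B=lambda x,y:(150+(x-400)/4,235+y/4); C=lambda x,y:(150+(x-400)/4,190+(y-300)/4)
obs=[('top',B(660,258),(-60,-78,3)),('top',B(737,127),(60,-78,3)),('top',B(570,57),(60,78,3)),('top',B(491,126),(-45,52,108)),('top',B(512,168),(-45,52,44)),('side',C(500,373),(-45,52,108)),('side',C(515,458),(-45,52,44))]
def f(v):
    c,s=np.cos(v[2]),np.sin(v[2]); r=[]
    for cam,p,m in obs:
        P=[v[0]+c*m[0]-s*m[1],v[1]+s*m[0]+c*m[1],m[2]]; r+=list(proj(cam,P)[0]-p)
    return r
q=least_squares(f,[440,307,0.3]); print(q.x,np.round(q.fun,1))
E
```

```text
[244.40865405 575.22036548 222.68558629] [6.27000383e-01 3.07838337e+00 2.65735152e-05]
FL [465.  -36.5   0. ]
FR [ 476.5 -375.2    0. ]
gtL [ 544.1 -273.8  119. ]
gtR [ 550.6 -354.6  119. ]
pt L [542.9 -69.6 119. ]
ptR [ 547.3 -122.2  119. ]
s FL [468.8 -26.3   0. ]
s gtL [ 549.5 -275.1  119. ]
s gtR [ 549.2 -351.6  119. ]
[ 4.26616761e+02  3.07283319e+02 -1.02505013e-01] [ 1.9  1.8  1.2  0.9 -2.3  1.3 -0.  -1.4 -0.4 -1.5  0.2 -1.4  0.1 -0.3]
```

```bash
cat >> h.py <<'E'
from scipy.spatial.transform import Rotation as Ro
def rackR(yaw=0.034,tilt=np.pi/6):
    gz=np.array([np.sin(tilt),0,np.cos(tilt)]); gx=np.array([np.cos(tilt),0,-np.sin(tilt)])
    M=np.array([[0,1,0],gx,-gz]).T   # tool x=gate y, tool y=gate x, tool z=-gate z
    return Ro.from_euler('z',yaw)*Ro.from_matrix(M)
def goal(P,R,cmd=None):
    o=ctrl.get_obs(); p,r=cmd or (np.array(o['ee_pos']),Ro.from_rotvec(o['orientation']))
    print('shift',r.inv().apply(np.array(P)-p).round(1),'turn',(r.inv()*R).as_rotvec().round(4))
E
python3 - <<'E'
from h import *
R=rackR(); g=R.apply([0,0,-1])
goal([450,60,285],R); 
goal(np.array([547,-313,119])+g*130,R)
E
```

```text
shift [-390.7 -393.8  -62.3] turn [0.4657 0.2968 1.1077]
shift [-684.8 -671.7   -8.9] turn [0.4657 0.2968 1.1077]
```

```bash
python3 -m creep '[{"translation":[-49,-49,-8],"angular":[0.058,0.037,0.138],"jaw":1},{"translation":[-98,-98,-16],"angular":[0.116,0.074,0.277],"jaw":1},{"translation":[-147,-147,-24],"angular":[0.175,0.111,0.415],"jaw":1},{"translation":[-195,-197,-31],"angular":[0.233,0.148,0.554],"jaw":1},{"translation":[-244,-246,-39],"angular":[0.291,0.185,0.692],"jaw":1},{"translation":[-293,-295,-47],"angular":[0.349,0.223,0.831],"jaw":1},{"translation":[-342,-345,-55],"angular":[0.407,0.26,0.969],"jaw":1},{"translation":[-391,-394,-62],"angular":[0.466,0.297,1.108],"jaw":1}]'
python3 - <<'E'
from h import *
R=rackR(); g=R.apply([0,0,-1])
print(ctrl.get_obs()['qpos'])
goal(np.array([547,-313,119])+g*130,R)
E
```

```text
t: 2.2
ee_pos: [429.3, 111.9, 279.0]
orientation: [-1.901, -1.957, 0.527]
ft_force: [1.0, -0.1, 0.2]
width: 87.5
grasp_force: 0.0
[0.17716294 0.3643319  1.68366012 0.07317395 1.61357288 0.13175676]
shift [-427.9  171.2  -43.9] turn [-0.0011 -0.0016 -0.0045]
```

```bash
python3 -m creep '[{"translation":[-55,22,-6],"angular":[0,0,0],"jaw":0.6},{"translation":[-110,44,-12],"angular":[0,0,0],"jaw":0.6},{"translation":[-165,66,-18],"angular":[0,0,0],"jaw":0.6},{"translation":[-220,88,-24],"angular":[0,0,0],"jaw":0.6},{"translation":[-275,110,-30],"angular":[0,0,0],"jaw":0.6},{"translation":[-330,132,-36],"angular":[0,0,0],"jaw":0.6},{"translation":[-385,154,-42],"angular":[0,0,0],"jaw":0.6},{"translation":[-428,171,-44],"angular":[0,0,0],"jaw":0.6}]'
python3 - <<'E'
from h import *
import cv2
im=ctrl.get_image('wrist'); i=ctrl.camera_info('wrist'); np.save('w1.npy',np.array(i['world_from_camera'])); print(i)
cv2.imwrite('pics/w1.png',im[:,:,::-1]); o=ctrl.get_obs(); print(o['ee_pos'],o['orientation'])
E
```

```text
t: 3.2
ee_pos: [613.6, -310.6, 230.6]
orientation: [-1.898, -1.962, 0.526]
ft_force: [0.5, 0.3, -0.4]
width: 52.7
grasp_force: 0.0
{'camera_matrix': array([[369.37170163,   0.        , 313.65911574],
       [  0.        , 369.37170163, 240.99501408],
       [  0.        ,   0.        ,   1.        ]]), 'world_from_camera': array([[ 8.65465674e-01, -1.81893329e-01,  4.66780446e-01,
         6.92948645e+02],
       [ 2.47315964e-02,  9.46133563e-01,  3.22830651e-01,
        -2.27763578e+02],
       [-5.00357388e-01, -2.67854621e-01,  8.23344634e-01,
         3.68530418e+02],
       [ 0.00000000e+00,  0.00000000e+00,  0.00000000e+00,
         1.00000000e+00]])}
[ 613.73750453 -315.17119538  228.97851912] [-1.90156558 -1.95938408  0.52733179]
```

View pics/w1.png

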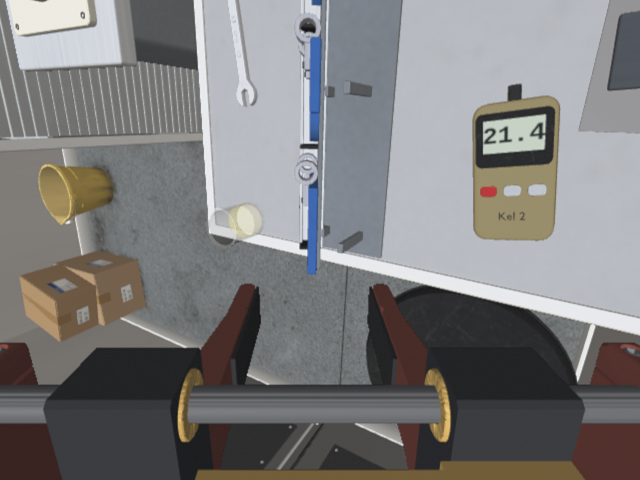

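```bash
python3 - <<'E'
from h import *
import cv2
im=cv2.imread('pics/w1.png'); h=cv2.cvtColor(im,cv2.COLOR_BGR2HSV)
m=cv2.inRange(h,(100,120,40),(125,255,255)); 
for r in list(range(30,45,3))+list(range(60,142,12))+list(range(176,280,4)):
    c=np.where(m[r,280:350])[0]+280; print(r,(c.min(),c.max(),len(c)) if len(c) else None, [int(im[r,x,0]) for x in range(304,324)])
E
python3 - <<'E'
import cv2
im=cv2.imread('pics/w1.png'); cv2.imwrite('pics/w1c.png',cv2.resize(im[130:290,250:380],None,fx=3.7,fy=3.7,interpolation=cv2.INTER_CUBIC))
E
```

```text
30 None [37, 24, 19, 21, 31, 25, 20, 21, 21, 20, 23, 75, 181, 196, 196, 192, 152, 131, 139, 140]
33 None [162, 161, 190, 199, 197, 196, 198, 182, 164, 150, 148, 174, 192, 195, 193, 159, 102, 132, 142, 141]
36 None [189, 181, 166, 153, 134, 147, 173, 172, 174, 176, 178, 182, 182, 174, 139, 116, 92, 135, 143, 142]
39 (np.int64(311), np.int64(320), 10) [197, 199, 200, 196, 196, 197, 173, 174, 176, 174, 175, 174, 175, 175, 174, 173, 147, 121, 139, 144]
42 (np.int64(311), np.int64(320), 10) [129, 164, 171, 170, 161, 172, 166, 174, 176, 175, 176, 175, 176, 175, 175, 172, 146, 117, 137, 143]
60 (np.int64(310), np.int64(320), 11) [187, 196, 197, 199, 198, 173, 177, 175, 175, 174, 175, 174, 174, 175, 175, 163, 136, 130, 140, 137]
72 (np.int64(310), np.int64(319), 10) [144, 115, 193, 200, 197, 177, 179, 175, 173, 173, 173, 174, 175, 176, 177, 157, 126, 136, 139, 131]
84 (np.int64(310), np.int64(319), 10) [219, 229, 228, 227, 226, 185, 175, 176, 177, 176, 175, 176, 175, 175, 174, 149, 119, 137, 141, 128]
96 (np.int64(310), np.int64(319), 10) [218, 229, 229, 228, 226, 184, 173, 177, 177, 177, 17
[... 3280 characters left out ...]
142, 143, 140, 193, 235, 238, 237]
260 (np.int64(308), np.int64(315), 8) [116, 115, 115, 126, 170, 178, 178, 178, 179, 180, 179, 161, 126, 140, 144, 132, 131, 131, 138, 166]
264 (np.int64(307), np.int64(315), 9) [119, 118, 114, 131, 171, 178, 178, 177, 177, 178, 181, 158, 122, 140, 145, 130, 119, 116, 113, 108]
268 (np.int64(307), np.int64(315), 9) [116, 118, 115, 165, 178, 178, 178, 178, 178, 179, 180, 155, 106, 126, 132, 112, 119, 115, 119, 126]
272 (np.int64(307), np.int64(315), 9) [111, 109, 115, 156, 177, 180, 180, 180, 179, 179, 180, 153, 130, 126, 126, 131, 126, 122, 123, 120]
276 None [115, 118, 109, 111, 116, 119, 112, 114, 118, 126, 120, 118, 121, 122, 126, 126, 125, 123, 122, 122]
```

View pics/w1c.png

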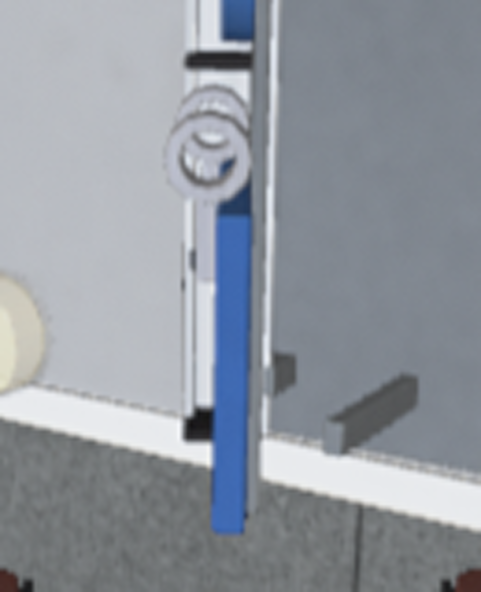

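```bash
python3 - <<'E'
from h import *
i=dict(camera_matrix=ctrl.camera_info('wrist')['camera_matrix'],world_from_camera=np.load('w1.npy'))
P={n:onz('',p,z,i) for n,p,z in [('hf',(308.2,188.3),121),('hb',(317,188.3),117),('ff',(307.2,274),121),('fb',(315.6,274),117)]}
for n in P: print(n,P[n].round(1))
print(np.linalg.norm(P['hf']-P['ff']),np.linalg.norm(P['hf']-P['hb']))
d=P['hf']-P['ff']+P['hb']-P['fb']; yaw=np.arctan2(-d[0],d[1]); print('yaw',yaw)
c=sum(P.values())/4; print('topcentre y-12',c)
R=rackR(yaw); g=R.apply([0,0,-1]); goal(c-g*0,R); goal(c-g*35,R)
E
```

```text
hf [ 546.5 -282.3  121. ]
hb [ 552.1 -282.3  117. ]
ff [ 547.2 -355.4  121. ]
fb [ 553.1 -355.5  117. ]
73.12905651424845 6.93902733517619
yaw 0.011439519993225133
topcentre y-12 [ 549.70564756 -318.86953816  119.        ]
shift [ -1.5  -0.5 127.3] turn [0.     0.0116 0.0154]
shift [ -1.1  -0.5 162.3] turn [0.     0.0116 0.0154]
```

```bash
python3 -m creep '[{"translation":[-1,0,50],"angular":[0,0.012,0.015],"jaw":0.5},{"translation":[-1,-0.5,100],"angular":[0,0.012,0.015],"jaw":0.5},{"translation":[-1,-0.5,140],"angular":[0,0.012,0.015],"jaw":0.5},{"translation":[-1,-0.5,162],"angular":[0,0.012,0.015],"jaw":0.5},{"translation":[-1,-0.5,162],"angular":[0,0.012,0.015],"jaw":0.5},{"translation":[-1,-0.5,162],"angular":[0,0.012,0.015],"jaw":0},{"translation":[-1,-0.5,162],"angular":[0,0.012,0.015],"jaw":0},{"translation":[-1,-0.5,162],"angular":[0,0.012,0.015],"jaw":0}]'
```

```text
t: 4.25
ee_pos: [532.4, -312.2, 91.8]
orientation: [-1.913, -1.943, 0.517]
ft_force: [-0.5, 0.6, 0.4]
width: 17.5
grasp_force: 0.0
```

```bash
python3 -m creep '[{"translation":[-4,0,2],"angular":[0,0,0],"jaw":0.25},{"translation":[-4,0,2],"angular":[0,0,0],"jaw":0.25},{"translation":[-4,0,2],"angular":[0,0,0],"jaw":0},{"translation":[-4,0,2],"angular":[0,0,0],"jaw":0},{"translation":[-4,0,2],"angular":[0,0,0],"jaw":0},{"translation":[-4,0,2],"angular":[0,0,0],"jaw":0},{"translation":[-4,0,2],"angular":[0,0,0],"jaw":0},{"translation":[-4,0,2],"angular":[0,0,0],"jaw":0}]'
```

```text
t: 5.25
ee_pos: [530.6, -316.1, 89.3]
orientation: [-1.912, -1.942, 0.518]
ft_force: [-0.4, 0.2, 0.2]
width: 7.7
grasp_force: 30.0
```

```bash
python3 -m creep '[{"translation":[0,0,-15],"angular":[0,0,0],"jaw":0},{"translation":[0,0,-40],"angular":[0,0,0],"jaw":0},{"translation":[0,0,-70],"angular":[0,0,0],"jaw":0},{"translation":[0,0,-100],"angular":[0,0,0],"jaw":0},{"translation":[0,0,-130],"angular":[0,0,0],"jaw":0},{"translation":[0,0,-160],"angular":[0,0,0],"jaw":0},{"translation":[0,0,-190],"angular":[0,0,0],"jaw":0},{"translation":[0,0,-210],"angular":[0,0,0],"jaw":0}]'
python3 - <<'E'
from h import *
# side/top check and bay view plan: go high in front of bay
R=Ro.from_euler('z',-0.10)*rackR(0,0)
p=np.array([426.6,307.3]); v=Ro.from_euler('z',-0.10).apply
o=v([-39-130,18-9,0])+[426.6,307.3,300]; print(o); goal(o,R)
E
```

```text
t: 6.25
ee_pos: [637.1, -314.8, 273.4]
orientation: [-1.914, -1.944, 0.516]
ft_force: [0.2, -0.6, -2.0]
width: 7.8
grasp_force: 30.0
[259.34279682 333.1268849  300.        ]
shift [ 653.7 -331.5  161.3] turn [-0.5208  0.028   0.1133]
```

```bash
python3 -m creep '[{"translation":[40,-20,0],"angular":[-0.065,0.003,0.014],"jaw":0},{"translation":[90,-45,10],"angular":[-0.13,0.007,0.028],"jaw":0},{"translation":[140,-70,25],"angular":[-0.195,0.01,0.042],"jaw":0},{"translation":[190,-95,40],"angular":[-0.26,0.014,0.056],"jaw":0},{"translation":[240,-120,52],"angular":[-0.325,0.018,0.07],"jaw":0},{"translation":[290,-145,64],"angular":[-0.39,0.021,0.085],"jaw":0},{"translation":[340,-171,77],"angular":[-0.455,0.024,0.1],"jaw":0},{"translation":[390,-197,92],"angular":[-0.521,0.028,0.113],"jaw":0}]'
python3 - <<'E'
from h import *
R=Ro.from_euler('z',-0.10)*rackR(0,0)
v=Ro.from_euler('z',-0.10).apply
o=v([-39-70,18-9,0])+[426.6,307.3,260]; print(o); goal(o,R)
E
```

```text
t: 7.25
ee_pos: [412.8, 73.3, 292.4]
orientation: [-2.33, -2.107, -0.004]
ft_force: [1.6, 0.9, -1.2]
width: 7.6
grasp_force: 30.0
[319.04304673 327.1368799  260.        ]
shift [ 243.1 -118.9   32.6] turn [ 0.0014 -0.0019 -0.0009]
```

```bash
python3 -m creep '[{"translation":[40,-20,5],"angular":[0,0,0],"jaw":0},{"translation":[85,-42,11],"angular":[0,0,0],"jaw":0},{"translation":[130,-62,17],"angular":[0,0,0],"jaw":0},{"translation":[170,-82,23],"angular":[0,0,0],"jaw":0},{"translation":[205,-100,28],"angular":[0,0,0],"jaw":0},{"translation":[225,-110,31],"angular":[0,0,0],"jaw":0},{"translation":[225,-110,31],"angular":[0,0,0],"jaw":0},{"translation":[225,-110,31],"angular":[0,0,0],"jaw":0}]'
python3 - <<'E'
from h import *
import cv2
im=ctrl.get_image('wrist'); i=ctrl.camera_info('wrist'); np.save('w2.npy',np.array(i['world_from_camera'])); print(i['world_from_camera'].round(3))
cv2.imwrite('pics/w2.png',im[:,:,::-1]); o=ctrl.get_obs(); print(o['ee_pos'],o['orientation'])
E
```

```text
t: 8.25
ee_pos: [326.5, 306.3, 261.0]
orientation: [-2.328, -2.107, 0.002]
ft_force: [0.5, -0.2, -2.2]
width: 7.7
grasp_force: 30.0
[[ 9.95000e-01  9.50000e-02  3.30000e-02  3.36327e+02]
 [-1.01000e-01  9.47000e-01  3.05000e-01  3.90213e+02]
 [-3.00000e-03 -3.06000e-01  9.52000e-01  4.22420e+02]
 [ 0.00000e+00  0.00000e+00  0.00000e+00  1.00000e+00]]
[326.61531249 306.09235924 260.92004042] [-2.32884217e+00 -2.10560315e+00  1.72574032e-03]
```

View pics/w2.png

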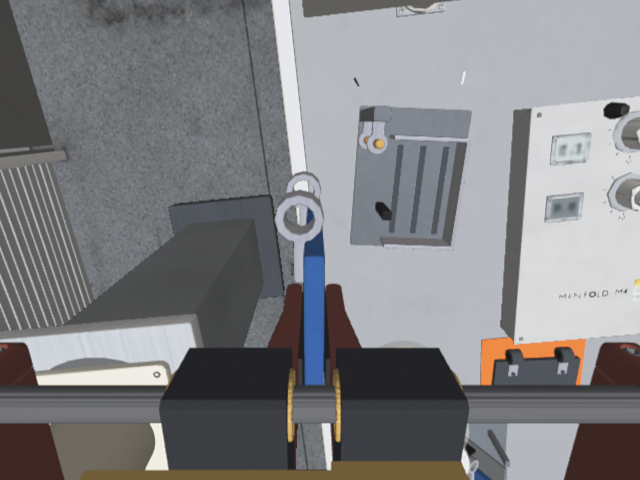

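```bash
python3 - <<'E'
from h import *
import cv2
im=cv2.imread('pics/w2.png')
i=dict(camera_matrix=ctrl.camera_info('wrist')['camera_matrix'],world_from_camera=np.load('w2.npy'))
o=ctrl.get_obs(); R=Ro.from_rotvec(o['orientation']);p=np.array(o['ee_pos'])
def gate(g): g=np.atleast_2d(g); return p+R.apply(np.c_[g[:,1]+9.2,g[:,0],-(g[:,2]-19.7)])
G=[(-6,34,37),(-6,34,-27),(-4,25,55),(4,25,55),(-4,25,-55),(4,25,-55)]
print(proj('',gate(G),i).round(1))
f=5
c=cv2.resize(im[160:270,270:350],None,fx=f,fy=f,interpolation=cv2.INTER_CUBIC)
d=cv2.resize(im[95:255,340:480],(350,400),interpolation=cv2.INTER_CUBIC)
m=np.zeros((550,750,3),np.uint8); m[:550,:400]=c; m[:400,400:]=d; cv2.imwrite('pics/m2.png',m)
E
```

```text
[[297.  229.5]
 [301.8 198.4]
 [300.7 266.6]
 [322.4 266.6]
 [306.4 203.6]
 [318.7 203.6]]
```

View pics/m2.png

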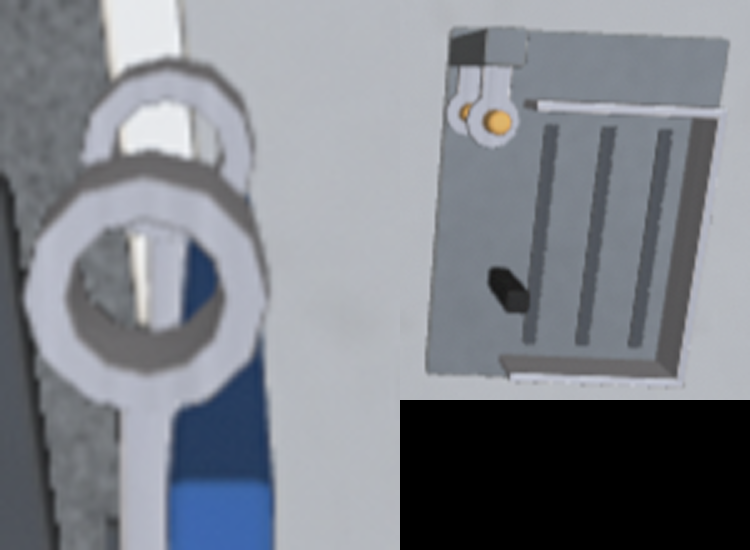

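```bash
cat > fit2.py <<'E'
from h import *
from scipy.optimize import least_squares
i=dict(camera_matrix=ctrl.camera_info('wrist')['camera_matrix'],world_from_camera=np.load('w2.npy'))
o=ctrl.get_obs(); R=Ro.from_rotvec(o['orientation']);p=np.array(o['ee_pos'])
G=np.array([(-6,34,37),(-6,34,-27),(-4,25,55),(4,25,55)]);M=np.array([(299,218.8),(303.6,190.8),(304,256.4),(324.2,256.4)])
def gate(v,g):
    c,s=np.cos(v[3]),np.sin(v[3]); y=c*g[:,1]-s*g[:,2]; z=s*g[:,1]+c*g[:,2]
    return p+R.apply(np.c_[y+v[0],g[:,0]+v[1],-(z-v[2])])
r=least_squares(lambda v:np.r_[(proj('',gate(v,G),i)-M).ravel(),(v[2]-19.7)/2,v[3]/.01],[13.8,0,19.7,0]); print('gate: tcp at y -v0,x -v1,z',r.x.round(3),r.fun.round(1))
D=lambda x,y:(340+(x-400)/2.5,95+y/2.5)
ob=[(D(427,374),(-60,-78,6)),(D(729,38),(60,78,6)),(D(449,28),(-60,78,6)),(D(498,122),(-45,52,109)),(D(467,112),(-45,52,45)),(D(493,110),(-45,52,94)),(D(680,382),(60,-78,35)),(D(508,62),(-39,70,107))]
ob=[ob[k] for k in (0,1,3,4,6)]
def f(v):
    c,s=np.cos(v[2]),np.sin(v[2]); P=[[v[0]+c*m[0]-s*m[1],v[1]+s*m[0]+c*m[1],m[2]] for _,m in ob]
    return (proj('',np.array(P),i)-np.array([q for q,_ in ob])).ravel()
q=least_squares(f,[426,307,-.1]); print('bay',q.x.round(3),q.fun.round(1))
np.save('fit2.npy',np.r_[r.x,q.x])
E
python3 fit2.py
```

```text
gate: tcp at y -v0,x -v1,z [1.3522e+01 9.3700e-01 1.9597e+01 3.0000e-03] [ 0.1  0.7 -0.2  0.  -0.9 -0.3  0.9 -0.3 -0.1  0.3]
bay [ 4.28486e+02  3.15468e+02 -9.20000e-02] [-2.7  4.1 -7.5 -1.5  1.1 -4.4  2.5 -3.3  6.   8.5]
```

```bash
python3 - <<'E'
from h import *
from scipy.optimize import least_squares
i=dict(camera_matrix=ctrl.camera_info('wrist')['camera_matrix'],world_from_camera=np.load('w2.npy'))
D=lambda x,y:(340+(x-400)/2.5,95+y/2.5)
for a,b,z in [((553,125),(529,343),6),((610,128),(582,345),6),((667,130),(635,346),6),((427,374),(442,140),6),((427,374),(685,385),35),((513,376),(684,384),35),((540,105),(722,112),35)]:
    A,B=onz('',D(*a),z,i),onz('',D(*b),z,i); d=A-B; print(A.round(1),B.round(1),np.arctan2(-d[0],d[1]).round(3),np.arctan2(d[1],d[0]).round(3))
for n,q,z in [('ut',(498,122),107),('us',(493.5,121),94),('ls',(468.5,111),30)]: print(n,onz('',D(*q),z,i).round(1))
for n,q,z in [('BL',(427,374),6),('TR',(729,38),6)]: print(n,onz('',D(*q),z,i).round(1))
E
```

```text
[428. 357.   6.] [413.9 258.6   6. ] -0.142 1.429
[452.7 353.2   6. ] [438.6 255.1   6. ] -0.143 1.428
[477.5 349.8   6. ] [463.4 252.1   6. ] -0.143 1.428
[365.1 248.1   6. ] [379.3 355.5   6. ] 3.01 -1.702
[363.1 258.   35. ] [476.6 241.4  35. ] 1.426 2.996
[400.9 253.3  35. ] [476.1 241.9  35. ] 1.421 2.992
[416.6 367.7  35. ] [489.7 357.5  35. ] 1.433 3.004
ut [387.7 367.8 107. ]
us [388.3 367.4  94. ]
ls [388.4 368.   30. ]
BL [365.1 248.1   6. ]
TR [503.3 385.4   6. ]
```

```bash
python3 - <<'E'
from h import *
i=dict(camera_matrix=ctrl.camera_info('wrist')['camera_matrix'],world_from_camera=np.load('w2.npy'))
D=lambda x,y:(340+(x-400)/2.5,95+y/2.5)
pin=np.array([388.1,367.7,0]); y=Ro.from_euler('z',-.142); org=pin-y.apply([-45,52,0])
for n,q,z in [('post',(507,46),107),('stop',(517,300),56)]: print(n,y.inv().apply(onz('',D(*q),z,i)-org).round(1))
print('top',proj('top',pin+[[0,0,108],[0,0,44]]).round(1),'obs 172.75,266.5 178,277;','side',proj('side',pin+[[0,0,108],[0,0,44]]).round(1),'obs 175,208.3 178.8,229.5')
g=np.load('fit2.npy')[:4]; print(g)
R=y*rackR(0,0); 
def tcp(dx,dy,dz): return org+y.apply([-39+dx-g[1],18+dy-g[0],71+dz+g[2]])
for d in [(-60,0,60),(-60,0,30),(0,0,30),(0,0,0)]: print(d,tcp(*d).round(1)); goal(tcp(*d),R)
E
```

```text
post [-44.8  75.9 107. ]
stop [-22.3 -20.   56. ]
top [[171.5 264.4]
 [176.4 274.8]] obs 172.75,266.5 178,277; side [[175.  206.2]
 [178.7 228.4]] obs 175,208.3 178.8,229.5
[1.35222653e+01 9.37202340e-01 1.95970300e+01 2.67187426e-03]
(-60, 0, 60) [327.  328.4 150.6]
shift [ 22.2  -1.6 110.3] turn [-0.0022 -0.0005  0.0414]
(-60, 0, 30) [327.  328.4 120.6]
shift [ 22.2  -1.6 140.3] turn [-0.0022 -0.0005  0.0414]
(0, 0, 30) [386.4 319.9 120.6]
shift [ 19.7  58.4 140.2] turn [-0.0022 -0.0005  0.0414]
(0, 0, 0) [386.4 319.9  90.6]
shift [ 19.7  58.5 170.2] turn [-0.0022 -0.0005  0.0414]
```

```bash
python3 -m creep '[{"translation":[5,0,25],"angular":[0,0,0.01],"jaw":0},{"translation":[10,0,55],"angular":[-0.001,0,0.02],"jaw":0},{"translation":[15,0,85],"angular":[-0.002,0,0.03],"jaw":0},{"translation":[20,10,115],"angular":[-0.002,0,0.041],"jaw":0},{"translation":[21,20,135],"angular":[-0.002,0,0.041],"jaw":0},{"translation":[21,28,140],"angular":[-0.002,0,0.041],"jaw":0},{"translation":[21,28,140],"angular":[-0.002,0,0.041],"jaw":0},{"translation":[21,28,140],"angular":[-0.002,0,0.041],"jaw":0}]'
python3 - <<'E'
from h import *
import cv2
o=ctrl.get_obs(); i=ctrl.camera_info('wrist'); np.save('w3.npy',np.array(i['world_from_camera']))
im=ctrl.get_image('wrist'); cv2.imwrite('pics/w3.png',im[:,:,::-1])
p=np.array(o['ee_pos']);R=Ro.from_rotvec(o['orientation']); print(p)
pin=np.array([388.1,367.7,0]); y=Ro.from_euler('z',-.142); org=pin-y.apply([-45,52,0]); g=np.load('fit2.npy')[:4]
def tcp(dx,dy,dz): return org+y.apply([-39+dx-g[1],18+dy-g[0],71+dz+g[2]])
print('bay coords of error',y.inv().apply(p-tcp(0,0,0)).round(2)); goal(tcp(0,0,30),y*rackR(0,0))
G=np.array([(-6,34,37),(-6,34,-27)])
print(proj('',p+R.apply(np.c_[G[:,1]+g[0],G[:,0]+g[1],-(G[:,2]-g[2])]),i).round(1)); print(proj('',pin+[[0,0,110],[0,0,94],[0,0,46],[0,0,30]],i).round(1))
u=cv2.resize(im[90:290,220:420,::-1],(600,600),interpolation=cv2.INTER_CUBIC); cv2.imwrite('pics/w3c.png',u)
E
```

```text
t: 9.3
ee_pos: [356.3, 324.8, 121.3]
orientation: [-2.373, -2.058, -0.002]
ft_force: [0.8, -0.0, -2.0]
width: 7.6
grasp_force: 30.0
[356.31986057 324.82595934 121.31538801]
bay coords of error [-30.46   0.58  30.72]
shift [-0.7 30.6  0.7] turn [ 0.0003 -0.0014  0.0005]
[[299.1 219.3]
 [303.4 191. ]]
[[365.3 205.3]
 [361.2 198.7]
 [352.  184. ]
 [349.7 180.3]]
```

View pics/w3c.png

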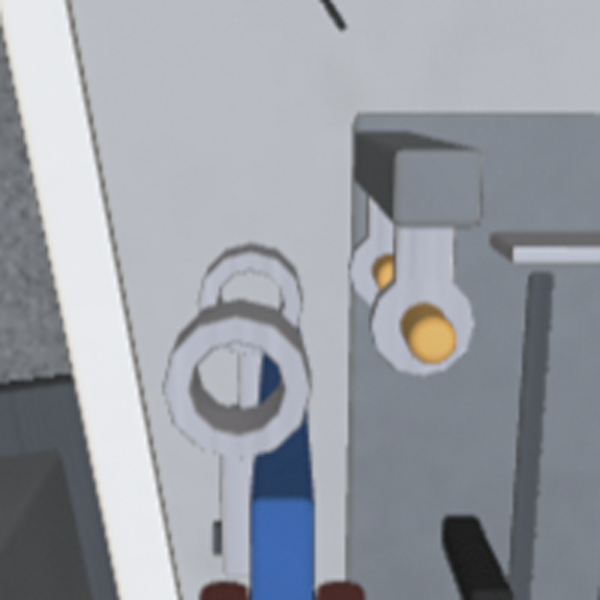

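```bash
python3 -m creep '[{"translation":[0,6,0],"angular":[0,0,0],"jaw":0},{"translation":[0,12,0],"angular":[0,0,0],"jaw":0},{"translation":[0,18,0.5],"angular":[0,0,0],"jaw":0},{"translation":[-0.2,24,0.5],"angular":[0,-0.001,0],"jaw":0},{"translation":[-0.2,28,0.5],"angular":[0,-0.001,0],"jaw":0},{"translation":[-0.2,30.5,0.5],"angular":[0,-0.001,0],"jaw":0},{"translation":[-0.2,30.5,0.5],"angular":[0,-0.001,0],"jaw":0},{"translation":[-0.2,30.5,0.5],"angular":[0,-0.001,0],"jaw":0}]'
python3 - <<'E'
from h import *
import cv2
o=ctrl.get_obs(); i=ctrl.camera_info('wrist')
im=ctrl.get_image('wrist')
p=np.array(o['ee_pos'])
pin=np.array([388.1,367.7,0]); y=Ro.from_euler('z',-.142); org=pin-y.apply([-45,52,0]); g=np.load('fit2.npy')[:4]
def tcp(dx,dy,dz): return org+y.apply([-39+dx-g[1],18+dy-g[0],71+dz+g[2]])
print('bay coords of error',y.inv().apply(p-tcp(0,0,0)).round(2)); goal(tcp(0,0,30),y*rackR(0,0))
print(proj('',pin+[[0,0,110],[0,0,94]],i).round(1))
cv2.imwrite('pics/w4c.png',cv2.resize(im[160:260,250:350,::-1],(600,600),interpolation=cv2.INTER_CUBIC))
E
```

```text
t: 10.35
ee_pos: [386.0, 320.3, 119.9]
orientation: [-2.373, -2.059, 0.002]
ft_force: [-0.8, 0.2, -2.9]
width: 7.9
grasp_force: 30.0
bay coords of error [-0.44  0.27 29.28]
shift [-0.3  0.5 -0.7] turn [-0.0007  0.0007  0.0009]
[[302.3 205.3]
 [303.3 198.6]]
```

View pics/w4c.png

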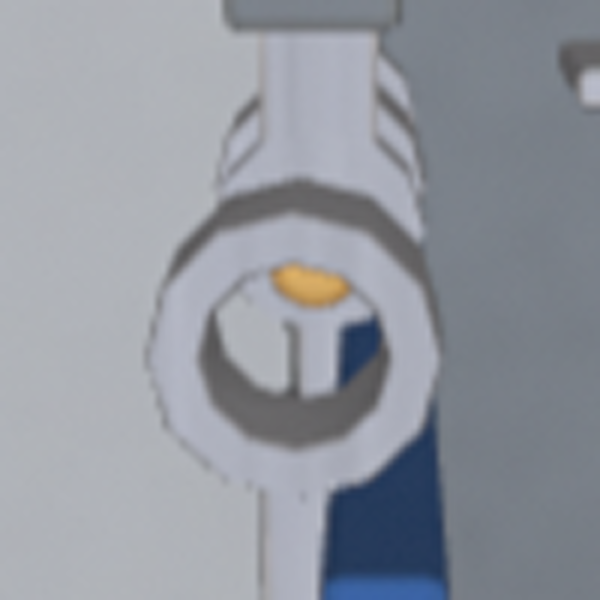

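```bash
python3 -m creep '[{"translation":[0,0.4,2],"angular":[0,0,0],"jaw":0},{"translation":[0,0.4,5],"angular":[0,0,0],"jaw":0},{"translation":[0,0.4,8],"angular":[0,0,0],"jaw":0},{"translation":[0,0.4,11],"angular":[0,0,0],"jaw":0},{"translation":[0,0.4,14],"angular":[0,0,0],"jaw":0},{"translation":[0,0.4,17],"angular":[0,0,0],"jaw":0},{"translation":[0,0.4,18],"angular":[0,0,0],"jaw":0},{"translation":[0,0.4,18],"angular":[0,0,0],"jaw":0}]'
```

```text
t: 11.4
ee_pos: [386.5, 320.2, 101.9]
orientation: [-2.373, -2.059, 0.001]
ft_force: [0.4, 0.7, -2.7]
width: 8.3
grasp_force: 30.0
```

```bash
python3 -m creep '[{"translation":[0,0,2],"angular":[0,0,0],"jaw":0},{"translation":[0,0,4],"angular":[0,0,0],"jaw":0},{"translation":[0,0,6],"angular":[0,0,0],"jaw":0},{"translation":[0,0,8],"angular":[0,0,0],"jaw":0},{"translation":[0,0,9.5],"angular":[0,0,0],"jaw":0},{"translation":[0,0,10.5],"angular":[0,0,0],"jaw":0},{"translation":[0,0,11],"angular":[0,0,0],"jaw":0},{"translation":[0,0,11],"angular":[0,0,0],"jaw":0}]'
```

```text
t: 12.4
ee_pos: [386.5, 320.2, 90.9]
orientation: [-2.373, -2.059, 0.001]
ft_force: [0.0, -0.7, -1.1]
width: 8.0
grasp_force: 30.0
```

```bash
python3 -m creep '[{"translation":[0,0,0.3],"angular":[0,0,0],"jaw":0},{"translation":[0,0,0.6],"angular":[0,0,0],"jaw":0},{"translation":[0,0,0.8],"angular":[0,0,0],"jaw":0},{"translation":[0,0,1],"angular":[0,0,0],"jaw":0},{"translation":[0,0,1],"angular":[0,0,0],"jaw":0},{"translation":[0,0,1],"angular":[0,0,0],"jaw":0},{"translation":[0,0,1],"angular":[0,0,0],"jaw":0},{"translation":[0,0,1],"angular":[0,0,0],"jaw":0}]'
```

```text
t: 13.4
ee_pos: [386.5, 320.2, 89.9]
orientation: [-2.373, -2.059, 0.001]
ft_force: [-0.9, 0.0, -1.7]
width: 7.8
grasp_force: 30.0
```

```bash
python3 -m creep '[{"translation":[0,0,0.3],"angular":[0,0,0],"jaw":0},{"translation":[0,0,0.6],"angular":[0,0,0],"jaw":0},{"translation":[0,0,0.9],"angular":[0,0,0],"jaw":0},{"translation":[0,0,1.2],"angular":[0,0,0],"jaw":0},{"translation":[0,0,1.5],"angular":[0,0,0],"jaw":0},{"translation":[0,0,1.5],"angular":[0,0,0],"jaw":0},{"translation":[0,0,1.5],"angular":[0,0,0],"jaw":0},{"translation":[0,0,1.5],"angular":[0,0,0],"jaw":0}]'
```

```text
t: 14.4
ee_pos: [386.6, 320.2, 89.0]
orientation: [2.373, 2.059, -0.001]
ft_force: [-1.7, -1.4, 5.9]
width: 7.9
grasp_force: 30.0
```

```bash
python3 -m creep '[{"translation":[0,0,-0.7],"angular":[0,0,0],"jaw":0},{"translation":[0,0,-0.7],"angular":[0,0,0],"jaw":0.12},{"translation":[0,0,-0.7],"angular":[0,0,0],"jaw":0.16},{"translation":[0,0,-0.7],"angular":[0,0,0],"jaw":0.2},{"translation":[0,0,-0.7],"angular":[0,0,0],"jaw":0.25},{"translation":[0,0,-0.7],"angular":[0,0,0],"jaw":0.3},{"translation":[0,0,-0.7],"angular":[0,0,0],"jaw":0.35},{"translation":[0,0,-0.7],"angular":[0,0,0],"jaw":0.35}]'
python3 -m creep '[{"translation":[0,0,-8],"angular":[0,0,0],"jaw":0.35},{"translation":[0,0,-22],"angular":[0,0,0],"jaw":0.35},{"translation":[0,0,-40],"angular":[0,0,0],"jaw":0.35},{"translation":[0,0,-60],"angular":[0,0,0],"jaw":0.35},{"translation":[0,0,-85],"angular":[0,0,0],"jaw":0.35},{"translation":[0,0,-110],"angular":[0,0,0],"jaw":0.35},{"translation":[0,0,-130],"angular":[0,0,0],"jaw":0.35},{"translation":[0,0,-130],"angular":[0,0,0],"jaw":0.35}]'
python3 - <<'E'
from h import *
import cv2
i=ctrl.camera_info('wrist'); im=ctrl.get_image('wrist'); top=ctrl.get_image('side')
pin=np.array([388.1,367.7,0]); y=Ro.from_euler('z',-.142); org=pin-y.apply([-45,52,0])
G=[(-6,34,37),(-4,25,55),(4,25,55),(-4,-49,55),(4,-49,55)]
print(proj('',[org+y.apply(np.array(q)+[-39,18,71]) for q in G],i).round(1)); np.save('w5.npy',np.array(i['world_from_camera']))
m=np.hstack([cv2.resize(im[120:320,220:420],(450,450)),cv2.resize(top[180:280,150:227],(346,450))])[:,:,::-1]; cv2.imwrite('pics/m5.png',m)
E
```

```text
t: 15.4
ee_pos: [386.5, 320.2, 89.1]
orientation: [-2.373, -2.059, 0.001]
ft_force: [0.2, 0.0, -0.6]
width: 30.9
grasp_force: 0.0
t: 16.4
ee_pos: [387.5, 321.0, 221.4]
orientation: [2.373, 2.059, 0.006]
ft_force: [-0.2, -0.3, -0.2]
width: 30.9
grasp_force: 0.0
[[304.2 176.9]
 [306.6 193.4]
 [318.  193.4]
 [307.2 289.6]
 [317.6 289.6]]
```

View pics/m5.png

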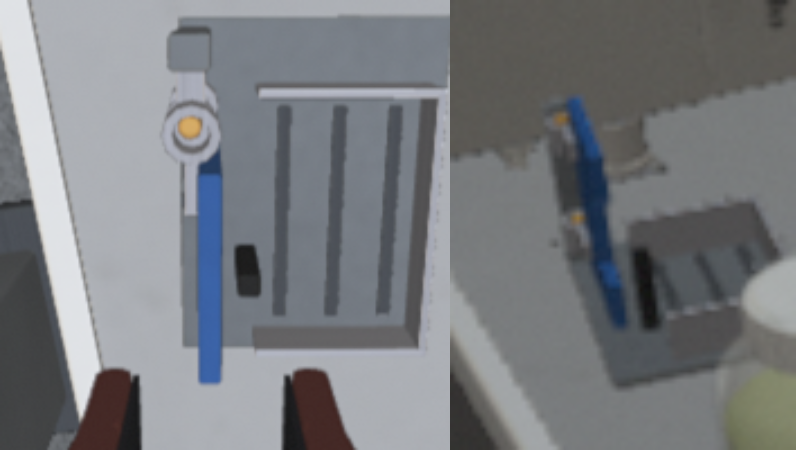

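The wrist picture shows the fork gate in line with the bay: its top edge runs from about (308..318, 197) to (308..318, 290), where I predicted (307..318, 193) to (307..318, 290). The orange pin shows through the upper knuckle, and the gripper is well clear.

```bash
python3 -c "
from workcell import ctrl
print(ctrl.close_job())"
```

```text
the job is handed in; nothing more can be done
None
```

I matched the sample to the fork gate, hung that spare closed on the bay's two pins and let go, then handed the job in at about 16.5 s; the last picture shows it in line with the bay's front with the gripper clear.

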